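Free the glued coat peg from its spring clamp

ROBOT

A 7-joint arm with a two-finger parallel gripper is mounted at the origin on the work surface. World frame = base frame: x ahead of the robot, y to its left, z up, the work surface at z = 0. Lengths are in m, angles in rad, forces in N, time in s.
With the tool pointing down it reaches from about 0.425 to 0.925 m from the base axis. Payload 6.8 kg.
Tool frame: the origin (TCP) lies on the centre line of the jaws, within the pads' length; the fingertips stand 14 mm ahead of it and the grasp point (between the pads) lies 5 mm behind it; y points along the fingers, x is the direction in which the jaws open and shut, and the axes are right-handed (so a half turn about y gives the same grasp; the last joint's range is limited). The gripper opens to 85 mm and grips with 20 to 120 N. Pads are 22 mm wide; open, the fingers measure 114 mm over their backs; the gripper's body (76 mm by 85 mm) begins 54 mm behind the grasp point. The pads swing forward as they close: fully open they stand 13 mm farther back than shut.
Start: joints at [1.113, 0.477, 0.022, 1.555, -0.011, 1.109, -0.083], TCP at [0.231, -0.634, 0.245] pointing down, gripper open.
Joint ranges: [-2.96, 2.96], [-0.34, 2.1], [-1.41, 1.46], [0.24, 2.44], [-1.37, 4.51], [0.17, 1.92], [-2.96, 2.96]. Speed limits (rad/s): [2.39, 2.39, 3.14, 3.14, 3.14, 3.14, 3.14].

INTERFACE

Orientations are given as a rotation vector (axis times angle).
In Python, from bench import get_obs, vision, ticket gives the robot as it stands. The module is installed in compiled form; this text tells all that it offers.
- The arm moves only by the tool jog_arm, never from a script. Its argument "motion" is a list of rows, each an object of numbers: "gripper": the finger opening in mm, from 0 to 85.4; "tx", "ty", "tz": the shift along the tool's x, y, z in mm; "ax", "ay", "az": the turn, a rotation vector about the tool's x, y, z in rad. In form: [{"gripper": .., "tx": .., "ty": .., "tz": .., "ax": .., "ay": .., "az": ..}, ...]. A call has 1 to 12 rows; each row shifts and turns the commanded pose from where the row before left it, along the tool's axes as they then stand; what a row does not reach is not made up. A row lasts 1/10 s, in which the tool goes at most 50 mm and 8.59 degrees, less where a joint would pass 70% of its speed; a pose out of reach is approached as far as the arm can. A call is refused whole if a number of a shift passes 50 or a number of a turn 0.15, either way. A call with a gripper value outside its range is refused whole. The fingers move at their own pace and stop on an object; "newtons" is the grip in N (left out, the last holds). Time passes only in rows, so rows that do not move let the fingers close. It gives the time, the measured TCP pose, the force and the opening at its end, in the units of the state.
- get_obs(): the state, without advancing time (a new reading comes with each control period).
- vision.grab_frame(name): name is "scene" or "side" or "wrist"; returns the picture (384x512x3 uint8, red, green, blue); there is no depth.
- vision.get_calibration(name): a dict with "camera_matrix" (3x3 intrinsics, pixels), "world_from_camera" (4x4, takes a point from camera to world coordinates). Camera axes: x right, y down, z forward; pixel columns grow to the right and rows downward; lengths in m; the calibration is good to about 2 mm. A picture is of the moment at which its call begins: read the wrist's pose just before it. get_calibration takes no time and is no camera call; for the wrist camera it gives the pose at the moment of the call.
- ticket.hand_in(): hands the job in, once; it reports no verdict.
The state is a dict: "clock": time; "joints": joint angles; "qvel": joint speeds; "tau": joint torques, N m; "tcp_pos": TCP position; "orientation": TCP orientation; "contact_force": force on the tool from outside, world axes, zero at the start; "moment": the same for the moment, N m; "grip_width": finger opening in m.
Only numpy, scipy, OpenCV 4.12 (cv2) and the standard library are available. Lean on these libraries where they do the work, as an engineer would, in place of code of your own. Each camera call takes 0.05 s, during which the arm holds its last target.

TASK

The glue on the round wooden coat peg has dried. Lift the wire arm of the clamp that holds it until the arm stays open by itself, leaving the peg in its place meanwhile; then take the peg out and set it down gently, upright and wholly on the round coaster. Leave the clamp standing open.

Things in the scene. Friction and masses are not known exactly. Their poses are not given: they have to be found in the camera images.
- clamp (a joint): Angle (rad) of the sprung wire arm of the clamp holding the coat peg. 0: shut, arm level, its foot on the peg's base; grows as the free end is lifted up and over, to a stop at 2.0 (leaning back). The spring pulls it shut below 1.1 and throws it open to 2.0 above; let go above 1.3. Lifting takes 3 N at the bar. A like clamp, not wanted, holds a flat square block with no peg.
- clamp_bar (a point): Centre of the grip bar at that arm's free end: round black sleeve 12 mm thick, 76 mm long, between two side wires 96 mm apart; 50 mm above the deck when shut. Turns with the arm: y axis along the bar, x axis along the arm to the hinge axis, 140 mm away and 50 mm above the deck. The bar can turn between fingers. Foot: 43 mm from the hinge, 23 mm below the wires. Wood base 170 x 130 x 15 mm.
- coat_peg: Wooden wall peg for coats, about 120 g: round flat base 76 mm in diameter, 12 mm thick, with a plain round upright peg 24 mm in diameter at its centre, 57 mm high in all. Origin: centre of the underside, z up along the peg. Stands on the 15 mm clamp board between the wires, the peg about 70 mm from both hinge and grip bar, its top 72 mm above the deck.
- coaster: Blue round silicone coaster, 116 mm in diameter, 6 mm thick, fixed flat on the deck. Origin at the centre of its underside, on the deck.
Not all that is in view belongs to the job. Leave any orange or turquoise look-alike of the part that bears clamp alone. Leave any red look-alike of the coat_peg alone.

How it is judged:
By the outcome, as a careful person would: the job done as asked, in the order asked, and still so for the second after the job is handed in, with the robot touching nothing.
It also fails if it takes over 58 s, if anything falls off the work surface, if the arm or the gripper's body presses on something with over 40 N, if the wrist force passes 120 N, or if a joint passes its speed limit or range.

## Working session

There is one attempt and no reset: what is moved stays moved. The work goes in short steps, Python scripts to look and compute and a tool call to move; the robot and the scene stay as the last step left them, time stands still between calls to the robot, and variables do not carry over. Pictures are saved under pics/ and viewed, and the job is handed in when it is done.

Besides the shell and the picture viewer there is one more tool, called by a JSON object that holds its "api" and its "payload". jog_arm: Moves the arm, as the interface text tells. Its arguments: {"type":"object","properties":{"motion":{"type":"array"},"newtons":{"type":"number"}},"required":["motion"]}

```bash
mkdir -p pics; python3 - <<'E'
from bench import get_obs, vision
import cv2,numpy as np
o=get_obs();print(o)
for n in("scene","side","wrist"):
    c=vision.get_calibration(n);print(n,c["camera_matrix"].tolist(),np.round(c["world_from_camera"],4).tolist())
    f=vision.grab_frame(n);cv2.imwrite(f"pics/{n}0.png",f[:,:,::-1])
print(get_obs()["clock"])
E
```

```text
{'clock': 0.0, 'joints': array([ 1.11292933,  0.4778161 ,  0.02236468,  1.5564573 , -0.01147495,
        1.1093172 , -0.0830871 ]), 'qvel': array([ 0.00133977,  0.00016415,  0.0002912 ,  0.0007277 , -0.00118865,
        0.00067373,  0.00056482]), 'tau': array([ 1.17112268e-03, -5.96446788e+01,  1.60819005e+00, -2.81194353e+01,
        1.23627449e-02,  9.36535449e-03, -1.71116454e-05]), 'tcp_pos': array([ 0.23107709, -0.63360258,  0.244313  ]), 'orientation': array([-1.35366975,  0.94899676, -0.94631107]), 'contact_force': array([-0.89812201,  0.65020289,  0.22089464]), 'moment': array([-0.00760271,  0.03165765,  0.0160269 ]), 'grip_width': 0.08554687249993592}
scene [[424.4991317660705, 0.0, 254.31080464215603], [0.0, 424.4991317660705, 195.5914559692786], [0.0, 0.0, 1.0]] [[0.8559, 0.2934, -0.4259, 1.0871], [0.5169, -0.5123, 0.6859, -0.8698], [-0.0169, -0.8072, -0.5901, 0.9356], [0.0, 0.0, 0.0, 1.0]]
side [[352.3898232999776, 0.0, 248.067109679063], [0.0, 352.3898232999776, 195.4982541853271], [0.0, 0.0, 1.0]] [[-0.9495, -0.1816, 0.2557, 0.2102], [-0.3135, 0.5745, -0.7561, 0.8883], [-0.0096, -0.7981, -0.6025, 0.6593], [0.0, 0.0, 0.0, 1.0]]
wrist [[264.27296804176814, 0.0, 254.14111964953676], [0.0, 264.27296804176814, 191.05905969125712], [0.0, 0.0, 1.0]] [[0.343, -0.8938, -0.2889, 0.3056], [-0.9393, -0.3272, -0.1031, -0.6069], [-0.0024, 0.3068, -0.9518, 0.373], [0.0, 0.0, 0.0, 1.0]]
0.15
```

View pics/scene0.png

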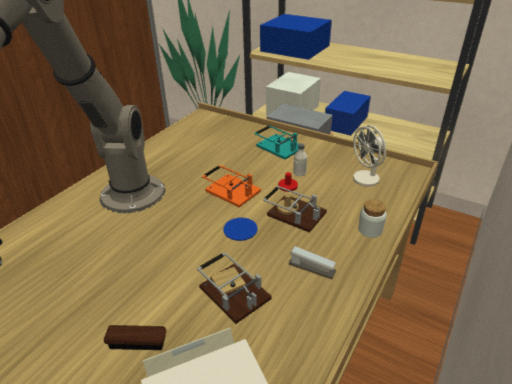

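View pics/side0.png

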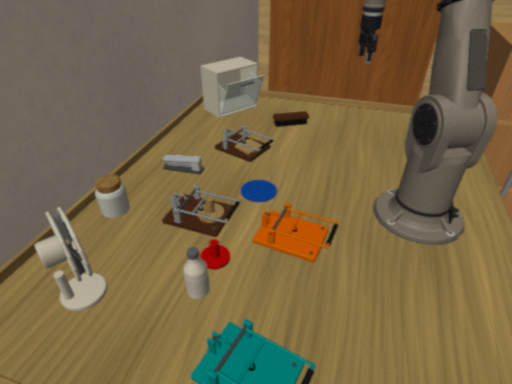

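View pics/wrist0.png

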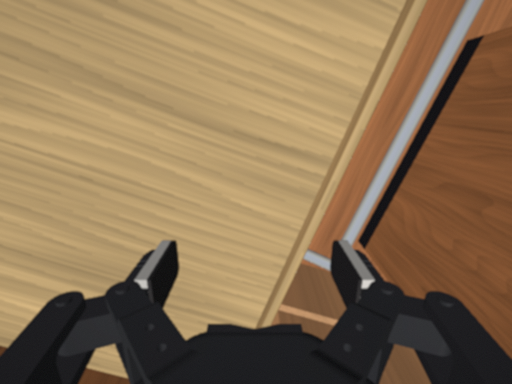

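```bash
python3 - <<'E'
import cv2,numpy as np
a=cv2.imread("pics/scene0.png");b=cv2.imread("pics/side0.png")
cv2.imwrite("pics/c1.png",cv2.resize(a[180:240,215:335],None,fx=6,fy=6,interpolation=cv2.INTER_CUBIC))
cv2.imwrite("pics/c2.png",cv2.resize(b[170:245,155:285],None,fx=6,fy=6,interpolation=cv2.INTER_CUBIC))
cv2.imwrite("pics/c3.png",cv2.resize(a[245:325,190:280],None,fx=6,fy=6,interpolation=cv2.INTER_CUBIC))
E
```

```text
(no output)
```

View pics/c1.png

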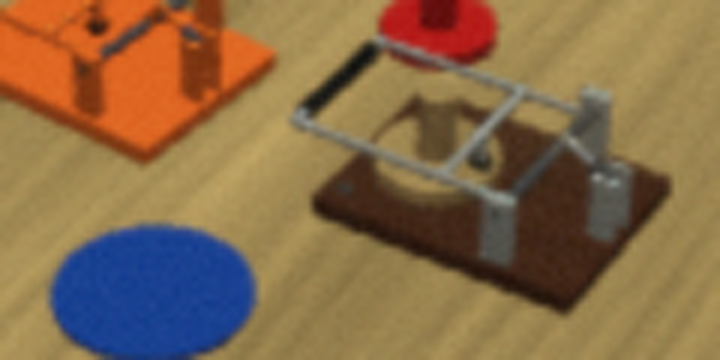

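View pics/c2.png

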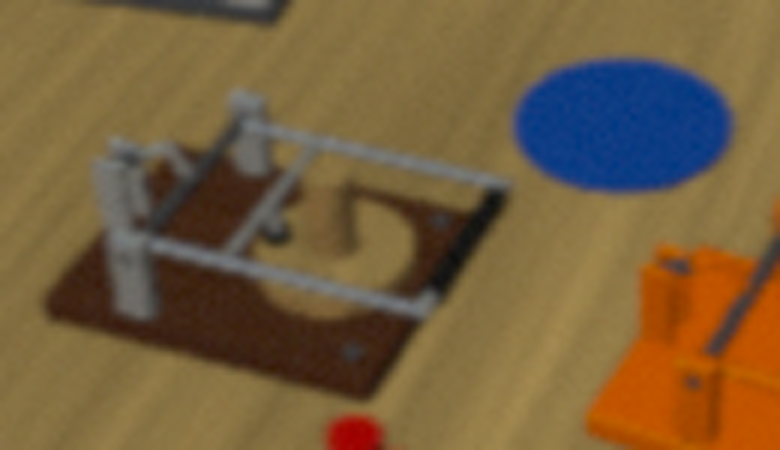

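View pics/c3.png

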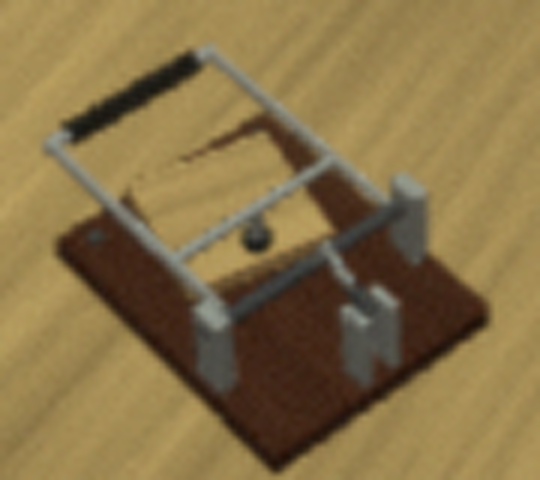

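```bash
cat > h.py <<'E'
import numpy as np
from bench import vision
def ray(n,u,v,c=None):
    c=c or vision.get_calibration(n);K=c["camera_matrix"];T=c["world_from_camera"]
    d=T[:3,:3]@np.linalg.solve(K,[u,v,1.]);return T[:3,3],d/np.linalg.norm(d)
def onz(n,u,v,z):
    p,d=ray(n,u,v);return p+d*(z-p[2])/d[2]
def tri(a,b):
    A=np.zeros((3,3));r=np.zeros(3)
    for n,u,v in(a,b):
        p,d=ray(n,u,v);M=np.eye(3)-np.outer(d,d);A+=M;r+=M@p
    return np.linalg.solve(A,r)
E
python3 - <<'E'
from h import *
np.set_printoptions(precision=4,suppress=True)
s=lambda u,v:("scene",(u+.5)/6-.5+215,(v+.5)/6-.5+180)
t=lambda u,v:("side",(u+.5)/6-.5+155,(v+.5)/6-.5+170)
for nm,a,b,z in[("cornerA",s(299,120),t(503,183),.05),("cornerB",s(380,42),t(424,303),.05),("sleeve",s(339,79),t(467,244),.05),("sleeveA",s(306,108),t(497,197),.05),("sleeveB",s(375,47),t(436,290),.05),
 ("pegtop",s(438,107),t(327,183),.072),("hingeA",s(497,200),t(240,125),.05),("hingeB",s(590,112),t(135,237),.05),("coaster",s(153,293),t(623,125),.006),("base",s(438,152),t(335,247),.027)]:
    print(nm,tri(a,b),onz(*a,z)[:2],onz(*b,z)[:2])
E
```

```text
cornerA [0.4894 0.1549 0.0511] [0.4908 0.1568] [0.488  0.1523]
cornerB [0.4932 0.2466 0.0518] [0.4938 0.2496] [0.4923 0.2436]
sleeve [0.4897 0.202  0.051 ] [0.491  0.2039] [0.4885 0.1998]
sleeveA [0.4878 0.1663 0.0518] [0.4884 0.169 ] [0.4871 0.1632]
sleeveB [0.4922 0.2387 0.0528] [0.4937 0.2435] [0.4904 0.2339]
pegtop [0.5611 0.1924 0.0624] [0.5681 0.1814] [0.5542 0.203 ]
hingeA [0.6248 0.1474 0.0503] [0.6236 0.1471] [0.6261 0.1475]
hingeB [0.6341 0.2439 0.0525] [0.6337 0.2478] [0.6348 0.2409]
coaster [0.4674 0.03   0.0025] [0.4713 0.0269] [0.4647 0.0336]
base [0.5595 0.1957 0.027 ] [0.5616 0.1968] [0.5574 0.1946]
```

```bash
cat >> h.py <<'E'
from scipy.spatial.transform import Rotation as Ro
from bench import get_obs
np.set_printoptions(precision=4,suppress=True)
def Rdown(yaw,flip=False):
    x=np.array([np.cos(yaw),np.sin(yaw),0]);x=-x if flip else x
    y=np.array([0,0,-1.]);return np.array([x,y,np.cross(x,y)]).T
def plan(p,R):
    o=get_obs();R0=Ro.from_rotvec(o["orientation"])
    print("clock",o["clock"],"pos",o["tcp_pos"],"F",o["contact_force"],"w",o["grip_width"],"j7",o["joints"][6]);print(R0.as_matrix())
    print("shift mm (tool now)",R0.inv().apply(np.array(p)-o["tcp_pos"])*1e3,"turn",(R0.inv()*Ro.from_matrix(R)).as_rotvec())
E
python3 - <<'E'
from h import *
plan([.6,0,.245],Rdown(-.04));plan([.6,0,.245],Rdown(-.04,True))
E
```

```text
clock 0.15 pos [ 0.2312 -0.6337  0.2446] F [-0.076  -0.3803 -0.0066] w 0.0856261184434121 j7 -0.08307790707286346
[[ 0.3427 -0.0005  0.9394]
 [-0.9394  0.0012  0.3427]
 [-0.0013 -1.     -0.0001]]
shift mm (tool now) [-468.9527    0.1532  563.6902] turn [-0.0007 -1.181  -0.0012]
clock 0.15 pos [ 0.2312 -0.6337  0.2446] F [-0.076  -0.3803 -0.0066] w 0.0856261184434121 j7 -0.08307790707286346
[[ 0.3427 -0.0005  0.9394]
 [-0.9394  0.0012  0.3427]
 [-0.0013 -1.     -0.0001]]
shift mm (tool now) [-468.9527    0.1532  563.6902] turn [ 0.0013  1.9606 -0.0008]
```

{"api": "jog_arm", "payload": {"motion": [{"tz":45,"gripper":45},{"tz":45},{"tz":45},{"tz":45},{"tz":45,"ay":-0.147},{"tz":45,"ay":-0.147},{"tz":45,"ay":-0.147},{"tz":45,"ay":-0.147},{"tz":45,"ay":-0.147},{"tz":45,"ay":-0.147},{"tz":45,"ay":-0.147},{"tz":45,"ay":-0.147}], "newtons": 40}}

```text
schema error: expected keys gripper, tx, ty, tz, ax, ay, az
```

```bash
python3 - <<'E'
from h import *
plan([.49,.201,.2],Rdown(-.04))
E
```

```text
clock 0.15 pos [ 0.2312 -0.6337  0.2446] F [-0.076  -0.3803 -0.0066] w 0.0856261184434121 j7 -0.08307790707286346
[[ 0.3427 -0.0005  0.9394]
 [-0.9394  0.0012  0.3427]
 [-0.0013 -1.     -0.0001]]
shift mm (tool now) [-695.4202   45.4539  529.2475] turn [-0.0007 -1.181  -0.0012]
```

All keys needed in each row.

{"api": "jog_arm", "payload": {"motion": [{"gripper":45,"tx":0,"ty":0,"tz":45,"ax":0,"ay":0,"az":0},{"gripper":45,"tx":0,"ty":0,"tz":45,"ax":0,"ay":0,"az":0},{"gripper":45,"tx":0,"ty":0,"tz":45,"ax":0,"ay":0,"az":0},{"gripper":45,"tx":0,"ty":0,"tz":45,"ax":0,"ay":0,"az":0},{"gripper":45,"tx":0,"ty":0,"tz":45,"ax":0,"ay":-0.147,"az":0},{"gripper":45,"tx":0,"ty":0,"tz":45,"ax":0,"ay":-0.147,"az":0},{"gripper":45,"tx":0,"ty":0,"tz":45,"ax":0,"ay":-0.147,"az":0},{"gripper":45,"tx":0,"ty":0,"tz":45,"ax":0,"ay":-0.147,"az":0},{"gripper":45,"tx":0,"ty":0,"tz":45,"ax":0,"ay":-0.147,"az":0},{"gripper":45,"tx":0,"ty":0,"tz":45,"ax":0,"ay":-0.147,"az":0},{"gripper":45,"tx":0,"ty":0,"tz":45,"ax":0,"ay":-0.147,"az":0},{"gripper":45,"tx":0,"ty":0,"tz":45,"ax":0,"ay":-0.147,"az":0}], "newtons": 40}}

```text
clock: 1.35
tcp_pos: [0.622, -0.3119, 0.2447]
orientation: [-1.57, 0.03, -0.03]
contact_force: [-0.2, 0.0, 0.0]
grip_width: 0.0448
```

```bash
python3 - <<'E'
from h import *
plan([.49,.201,.2],Rdown(-.04))
E
```

```text
clock 1.35 pos [ 0.622  -0.3119  0.2447] F [-0.2053  0.0049  0.0413] w 0.044816040421958914 j7 0.19874953343081891
[[ 0.9993 -0.0001  0.0385]
 [-0.0385  0.0004  0.9993]
 [-0.0001 -1.      0.0004]]
shift mm (tool now) [-151.6789   44.9505  507.4427] turn [-0.0004  0.0014 -0.0001]
```

{"api": "jog_arm", "payload": {"motion": [{"gripper":45,"tx":-12,"ty":0,"tz":42,"ax":0,"ay":0,"az":0},{"gripper":45,"tx":-12,"ty":0,"tz":42,"ax":0,"ay":0,"az":0},{"gripper":45,"tx":-12,"ty":0,"tz":42,"ax":0,"ay":0,"az":0},{"gripper":45,"tx":-12,"ty":0,"tz":42,"ax":0,"ay":0,"az":0},{"gripper":45,"tx":-12,"ty":0,"tz":42,"ax":0,"ay":0,"az":0},{"gripper":45,"tx":-13,"ty":0,"tz":42,"ax":0,"ay":0,"az":0},{"gripper":45,"tx":-13,"ty":0,"tz":42,"ax":0,"ay":0,"az":0},{"gripper":45,"tx":-13,"ty":0,"tz":42,"ax":0,"ay":0,"az":0},{"gripper":45,"tx":-13,"ty":0,"tz":42,"ax":0,"ay":0,"az":0},{"gripper":45,"tx":-13,"ty":10,"tz":42,"ax":0,"ay":0,"az":0},{"gripper":45,"tx":-13,"ty":20,"tz":42,"ax":0,"ay":0,"az":0},{"gripper":45,"tx":-13,"ty":15,"tz":42,"ax":0,"ay":0,"az":0}]}}

```text
clock: 2.55
tcp_pos: [0.4921, 0.1976, 0.1995]
orientation: [-1.571, 0.036, -0.036]
contact_force: [0.8, -0.4, 0.2]
grip_width: 0.0447
```

```bash
python3 - <<'E'
from h import *
import cv2
plan([.49,.201,.046],Rdown(-.04))
c=vision.get_calibration("wrist");np.savez("w1.npz",T=c["world_from_camera"])
f=vision.grab_frame("wrist");cv2.imwrite("pics/w1.png",f[:,:,::-1])
f=vision.grab_frame("side");cv2.imwrite("pics/s1.png",f[:,:,::-1])
for n in("wrist","side"):
  c=vision.get_calibration(n);T=np.linalg.inv(c["world_from_camera"])
  for P in([.49,.201,.05],[.561,.197,.072],[.63,.1965,.05]):
    q=c["camera_matrix"]@(T@[*P,1])[:3];print(n,q[:2]/q[2])
E
```

```text
clock 2.55 pos [0.4921 0.1976 0.1995] F [ 0.8326 -0.3858  0.1669] w 0.04469798743762745 j7 -0.745941578458563
[[ 0.999   0.      0.0456]
 [-0.0456 -0.0003  0.999 ]
 [ 0.     -1.     -0.0003]]
shift mm (tool now) [ -2.2535 153.5488   3.3696] turn [ 0.0003 -0.0056  0.    ]
wrist [255.0515 183.7798]
wrist [325.1222 191.3414]
wrist [383.4495 183.6092]
side [231.7257 210.4153]
side [207.652  198.3477]
side [185.9023 199.9319]
```

View pics/w1.png

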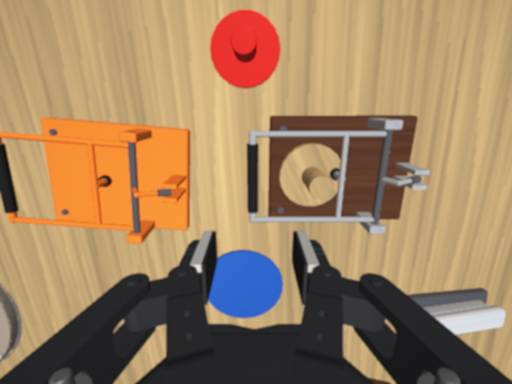

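View pics/s1.png

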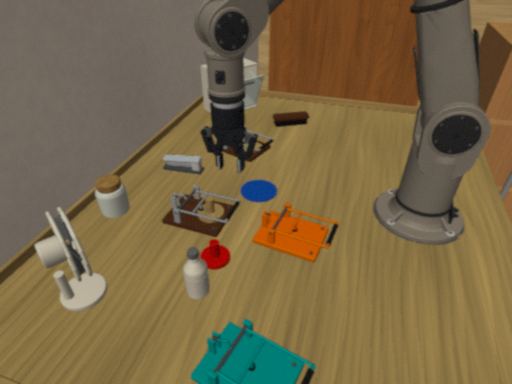

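```bash
python3 - <<'E'
import cv2
a=cv2.imread("pics/w1.png")
cv2.imwrite("pics/w1c.png",cv2.resize(a[105:245,235:435],None,fx=4,fy=4,interpolation=cv2.INTER_CUBIC))
cv2.imwrite("pics/w1d.png",cv2.resize(a[240:330,195:295],None,fx=4,fy=4,interpolation=cv2.INTER_CUBIC))
E
```

```text
(no output)
```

View pics/w1c.png

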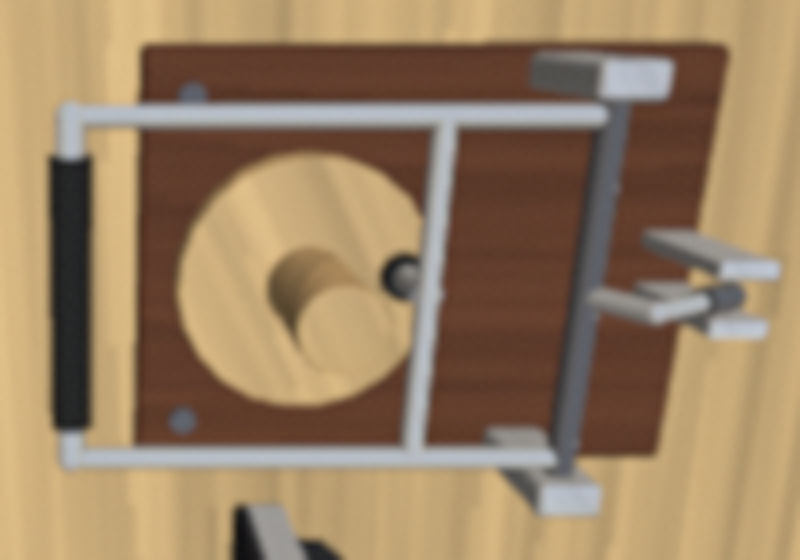

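View pics/w1d.png

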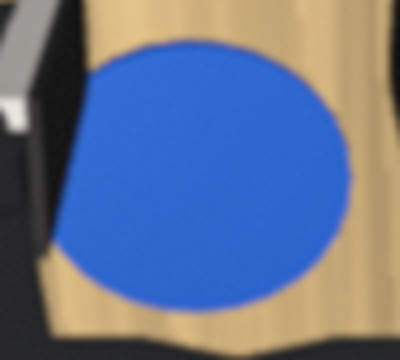

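```bash
python3 - <<'E'
from h import *
f=lambda u,v,a,b,s=4:((u+.5)/s-.5+a,(v+.5)/s-.5+b)
for n,p,z in[("sl",f(70,293,235,105),.05),("s1",f(70,157,235,105),.05),("s2",f(70,429,235,105),.05),("c1",f(70,113,235,105),.05),("c2",f(70,458,235,105),.05),("pegtop",f(347,335,235,105),.072),("disc",f(300,279,235,105),.027),("h1",f(612,115,235,105),.05),("h2",f(563,458,235,105),.05),("coast",f(194,176,195,240),.006),("ctop",f(193,40,195,240),.006),("cbot",f(194,311,195,240),.006),("cr",f(352,178,195,240),.006)]:
    print(n,onz("wrist",*p,z))
E
```

```text
sl [0.487  0.2078 0.05  ]
s1 [0.4884 0.2444 0.05  ]
s2 [0.4856 0.1681 0.05  ]
c1 [0.4888 0.2556 0.05  ]
c2 [0.4853 0.1592 0.05  ]
pegtop [0.5571 0.2003 0.072 ]
disc [0.5539 0.2037 0.027 ]
h1 [0.6282 0.2504 0.05  ]
h2 [0.6256 0.1545 0.05  ]
coast [0.4674 0.0395 0.006 ]
ctop [0.4697 0.0947 0.006 ]
cbot [ 0.4646 -0.0206  0.006 ]
cr [0.5242 0.0368 0.006 ]
```

{"api": "jog_arm", "payload": {"motion": [{"gripper":45,"tx":-4,"ty":25,"tz":6,"ax":0,"ay":0,"az":0},{"gripper":45,"tx":0,"ty":30,"tz":0,"ax":0,"ay":0,"az":0},{"gripper":45,"tx":0,"ty":30,"tz":0,"ax":0,"ay":0,"az":0},{"gripper":45,"tx":0,"ty":15,"tz":0,"ax":0,"ay":0,"az":0},{"gripper":45,"tx":0,"ty":0,"tz":0,"ax":0,"ay":0,"az":0}]}}

```text
clock: 3.15
tcp_pos: [0.488, 0.2015, 0.0985]
orientation: [-1.572, 0.038, -0.033]
contact_force: [0.6, -0.3, 0.5]
grip_width: 0.0447
```

```bash
python3 - <<'E'
from h import *
import cv2
plan([.488,.204,.046],Rdown(-.04))
f=vision.grab_frame("wrist");cv2.imwrite("pics/w2.png",f[:,:,::-1])
f=vision.grab_frame("scene");cv2.imwrite("pics/sc2.png",cv2.resize(f[120:260,180:360,::-1],None,fx=4,fy=4))
E
```

```text
clock 3.15 pos [0.488  0.2015 0.0985] F [ 0.6401 -0.337   0.5226] w 0.044683471560733 j7 -0.8516648458197681
[[ 0.999  -0.0038  0.0452]
 [-0.0452 -0.0018  0.999 ]
 [-0.0037 -1.     -0.0019]]
shift mm (tool now) [ 0.0342 52.4968  2.5653] turn [ 0.0019 -0.0052 -0.0037]
```

View pics/w2.png

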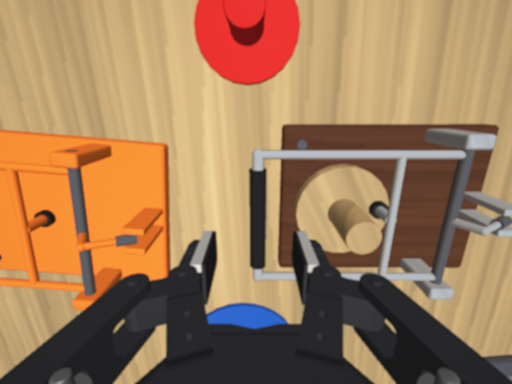

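View pics/sc2.png

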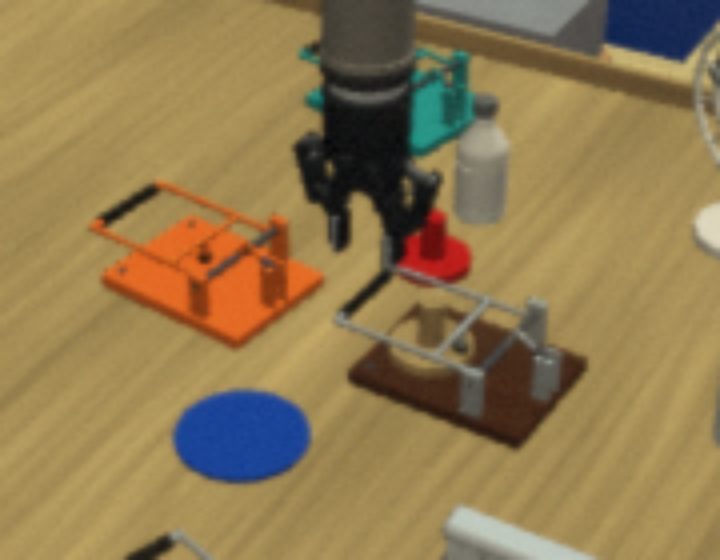

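```bash
python3 - <<'E'
from h import *
print(get_obs()["tcp_pos"])
for p in[(258,169),(258,268),(258,219)]: print(onz("wrist",*p,.05))
print(onz("wrist",363,238,.072),onz("wrist",342,208,.027))
E
```

```text
[0.4897 0.2027 0.101 ]
[0.4946 0.2396 0.05  ]
[0.4913 0.1599 0.05  ]
[0.493  0.2018 0.05  ]
[0.5623 0.1947 0.072 ] [0.5624 0.1983 0.027 ]
```

{"api": "jog_arm", "payload": {"motion": [{"gripper":45,"tx":1,"ty":18,"tz":0,"ax":0,"ay":0,"az":0},{"gripper":45,"tx":0,"ty":18,"tz":0,"ax":0,"ay":0,"az":0},{"gripper":45,"tx":0,"ty":12,"tz":0,"ax":0,"ay":0,"az":0},{"gripper":45,"tx":0,"ty":6,"tz":0,"ax":0,"ay":0,"az":0},{"gripper":45,"tx":0,"ty":0,"tz":0,"ax":0,"ay":0,"az":0}]}}

```text
clock: 3.75
tcp_pos: [0.4903, 0.2025, 0.0464]
orientation: [-1.571, 0.035, -0.035]
contact_force: [0.5, 0.5, 0.7]
grip_width: 0.0451
```

```bash
python3 - <<'E'
from h import *
import cv2
plan([.49,.203,.046],Rdown(-.04))
f=vision.grab_frame("wrist");cv2.imwrite("pics/w3.png",f[:,:,::-1])
print(get_obs()["tcp_pos"])
E
```

```text
clock 3.75 pos [0.4903 0.2025 0.0464] F [0.518  0.4528 0.6841] w 0.04507032991234685 j7 -0.9083682268488573
[[ 0.999  -0.0001  0.045 ]
 [-0.045  -0.0001  0.999 ]
 [-0.0001 -1.     -0.0001]]
shift mm (tool now) [-0.3215  0.356   0.4657] turn [ 0.0001 -0.005  -0.0001]
[0.4906 0.2027 0.0468]
```

View pics/w3.png

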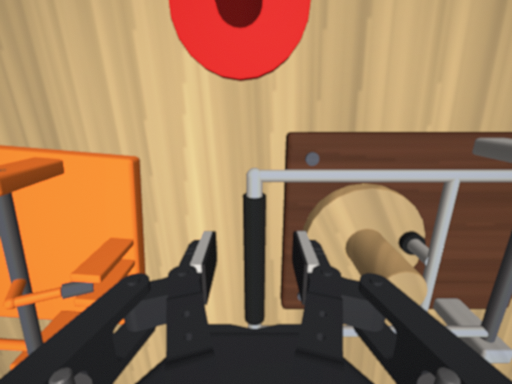

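{"api": "jog_arm", "payload": {"motion": [{"gripper":5,"tx":0,"ty":0,"tz":0,"ax":0,"ay":0,"az":0},{"gripper":5,"tx":0,"ty":0,"tz":0,"ax":0,"ay":0,"az":0},{"gripper":5,"tx":0,"ty":0,"tz":0,"ax":0,"ay":0,"az":0},{"gripper":5,"tx":0,"ty":0,"tz":0,"ax":0,"ay":0,"az":0},{"gripper":5,"tx":0,"ty":0,"tz":0,"ax":0,"ay":0,"az":0}], "newtons": 35}}

```text
clock: 4.3
tcp_pos: [0.4903, 0.2027, 0.0467]
orientation: [-1.57, 0.035, -0.036]
contact_force: [-1.9, -0.1, 3.6]
grip_width: 0.0104
```

```bash
python3 - <<'E'
from h import *
plan([.49,.203,.046],Rdown(-.04))
th=np.arange(0,1.95,.1);x=140*(1-np.cos(th));z=140*np.sin(th)
for i in range(1,len(th)):print(round(th[i],2),np.round([x[i]-x[i-1],-(z[i]-z[i-1])],1))
E
```

```text
clock 4.3 pos [0.4903 0.2027 0.0467] F [-1.8696 -0.1288  3.5697] w 0.010415334922158093 j7 -0.9085530547009795
[[ 0.999   0.0004  0.0449]
 [-0.0449  0.0002  0.999 ]
 [ 0.0004 -1.      0.0002]]
shift mm (tool now) [-0.304   0.6897  0.2714] turn [-0.0002 -0.0049  0.0004]
0.1 [  0.7 -14. ]
0.2 [  2.1 -13.8]
0.3 [  3.5 -13.6]
0.4 [  4.8 -13.1]
0.5 [  6.1 -12.6]
0.6 [  7.3 -11.9]
0.7 [  8.5 -11.1]
0.8 [  9.5 -10.2]
0.9 [10.5 -9.2]
1.0 [11.4 -8.1]
1.1 [12.1 -7. ]
1.2 [12.8 -5.7]
1.3 [13.3 -4.4]
1.4 [13.7 -3.1]
1.5 [13.9 -1.7]
1.6 [14.  -0.3]
1.7 [14.   1.1]
1.8 [13.8  2.5]
1.9 [13.5  3.9]
```

{"api": "jog_arm", "payload": {"motion": [{"gripper":5,"tx":0.7,"ty":-14,"tz":0,"ax":0,"ay":0,"az":0},{"gripper":5,"tx":2.1,"ty":-13.8,"tz":0,"ax":0,"ay":0,"az":0},{"gripper":5,"tx":3.5,"ty":-13.6,"tz":0,"ax":0,"ay":0,"az":0},{"gripper":5,"tx":0,"ty":0,"tz":0,"ax":0,"ay":0,"az":0}]}}

```text
clock: 4.7
tcp_pos: [0.4963, 0.2024, 0.0896]
orientation: [-1.571, 0.036, -0.036]
contact_force: [-4.0, 1.7, -1.6]
grip_width: 0.0108
```

```bash
python3 - <<'E'
from h import *
import cv2
plan([.49,.203,.046],Rdown(-.04))
f=vision.grab_frame("wrist");cv2.imwrite("pics/w4.png",f[:,:,::-1])
E
```

```text
clock 4.7 pos [0.4963 0.2024 0.0896] F [-4.0122  1.7156 -1.6177] w 0.010810495317580382 j7 -0.8569928142424683
[[ 0.999  -0.      0.0452]
 [-0.0452 -0.0001  0.999 ]
 [ 0.     -1.     -0.0001]]
shift mm (tool now) [-6.3166 43.6448  0.346 ] turn [ 0.0001 -0.0052  0.    ]
```

View pics/w4.png

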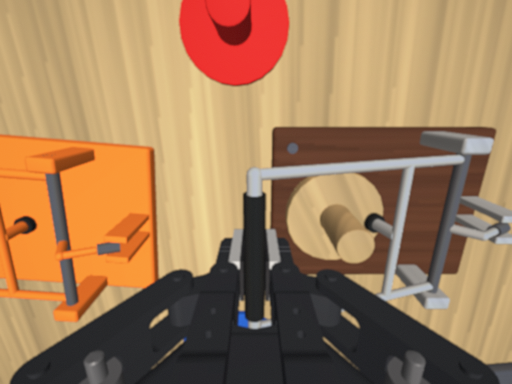

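The bar is gripped, the arm is lifting and the peg stays put. I'll continue the arc.

{"api": "jog_arm", "payload": {"motion": [{"gripper":5,"tx":4.8,"ty":-13.1,"tz":0,"ax":0,"ay":0,"az":0},{"gripper":5,"tx":6.1,"ty":-12.6,"tz":0,"ax":0,"ay":0,"az":0},{"gripper":5,"tx":7.3,"ty":-11.9,"tz":0,"ax":0,"ay":0,"az":0},{"gripper":5,"tx":8.5,"ty":-11.1,"tz":0,"ax":0,"ay":0,"az":0},{"gripper":5,"tx":9.5,"ty":-10.2,"tz":0,"ax":0,"ay":0,"az":0},{"gripper":5,"tx":10.5,"ty":-9.2,"tz":0,"ax":0,"ay":0,"az":0},{"gripper":5,"tx":0,"ty":0,"tz":0,"ax":0,"ay":0,"az":0}]}}

```text
clock: 5.45
tcp_pos: [0.541, 0.2006, 0.159]
orientation: [-1.572, 0.039, -0.031]
contact_force: [-18.7, -0.9, 21.2]
grip_width: 0.0108
```

{"api": "jog_arm", "payload": {"motion": [{"gripper":5,"tx":11.4,"ty":-8.1,"tz":0,"ax":0,"ay":0,"az":0},{"gripper":5,"tx":12.1,"ty":-7,"tz":0,"ax":0,"ay":0,"az":0},{"gripper":5,"tx":12.8,"ty":-5.7,"tz":0,"ax":0,"ay":0,"az":0},{"gripper":5,"tx":0,"ty":0,"tz":0,"ax":0,"ay":0,"az":0}]}}

```text
clock: 5.85
tcp_pos: [0.5822, 0.1987, 0.1811]
orientation: [-1.569, 0.033, -0.04]
contact_force: [-6.9, -0.9, 16.6]
grip_width: 0.0104
```

```bash
python3 - <<'E'
from h import *
import cv2
plan([.49,.203,.046],Rdown(-.04))
f=vision.grab_frame("wrist");cv2.imwrite("pics/w5.png",f[:,:,::-1])
f=vision.grab_frame("scene");cv2.imwrite("pics/sc5.png",cv2.resize(f[120:260,180:360,::-1],None,fx=4,fy=4))
E
```

```text
clock 5.85 pos [0.5822 0.1987 0.1811] F [-6.8654 -0.9238 16.5956] w 0.010403760648261085 j7 -0.7129085775705089
[[ 0.9989  0.0046  0.0465]
 [-0.0465  0.0011  0.9989]
 [ 0.0045 -1.      0.0013]]
shift mm (tool now) [-92.9607 134.6955  -0.165 ] turn [-0.0013 -0.0065  0.0045]
```

View pics/w5.png

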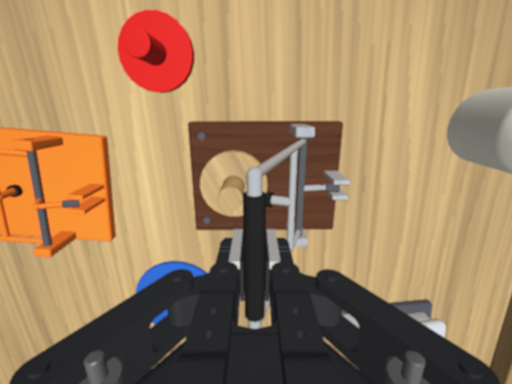

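View pics/sc5.png

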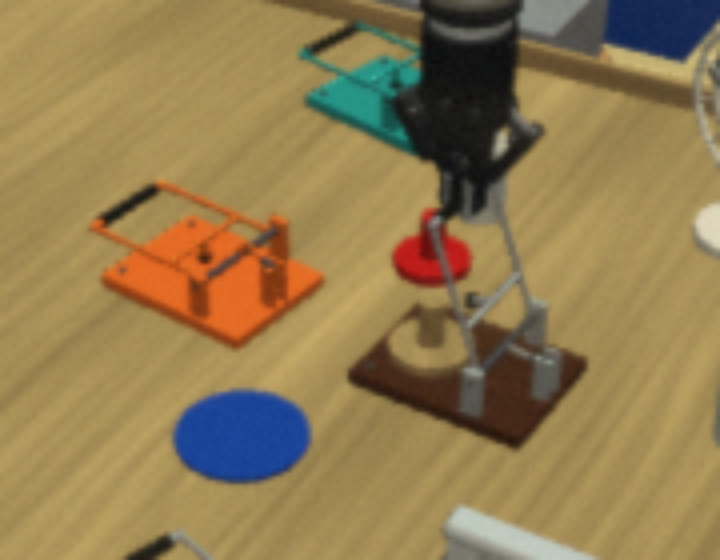

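{"api": "jog_arm", "payload": {"motion": [{"gripper":5,"tx":13.3,"ty":-7,"tz":0,"ax":0,"ay":0,"az":0},{"gripper":5,"tx":13.7,"ty":-3.1,"tz":0,"ax":0,"ay":0,"az":0},{"gripper":5,"tx":13.9,"ty":-1.7,"tz":0,"ax":0,"ay":0,"az":0},{"gripper":5,"tx":0,"ty":0,"tz":0,"ax":0,"ay":0,"az":0}]}}

```text
clock: 6.35
tcp_pos: [0.6231, 0.1968, 0.1907]
orientation: [-1.569, 0.033, -0.04]
contact_force: [-1.0, 0.8, 7.0]
grip_width: 0.0101
```

{"api": "jog_arm", "payload": {"motion": [{"gripper":5,"tx":14,"ty":-1,"tz":0,"ax":0,"ay":0,"az":0},{"gripper":5,"tx":14,"ty":0.5,"tz":0,"ax":0,"ay":0,"az":0},{"gripper":5,"tx":13.5,"ty":2,"tz":0,"ax":0,"ay":0,"az":0},{"gripper":5,"tx":0,"ty":0,"tz":0,"ax":0,"ay":0,"az":0}]}}

```text
clock: 6.75
tcp_pos: [0.6636, 0.1949, 0.1878]
orientation: [-1.569, 0.034, -0.038]
contact_force: [2.6, 1.4, 2.7]
grip_width: 0.0104
```

{"api": "jog_arm", "payload": {"motion": [{"gripper":50,"tx":0,"ty":0,"tz":0,"ax":0,"ay":0,"az":0},{"gripper":50,"tx":0,"ty":0,"tz":0,"ax":0,"ay":0,"az":0},{"gripper":50,"tx":0,"ty":0,"tz":0,"ax":0,"ay":0,"az":0},{"gripper":50,"tx":0,"ty":-15,"tz":0,"ax":0,"ay":0,"az":0},{"gripper":50,"tx":0,"ty":-20,"tz":0,"ax":0,"ay":0,"az":0},{"gripper":50,"tx":0,"ty":-20,"tz":0,"ax":0,"ay":0,"az":0},{"gripper":50,"tx":-30,"ty":0,"tz":0,"ax":0,"ay":0,"az":0},{"gripper":50,"tx":-35,"ty":0,"tz":0,"ax":0,"ay":0,"az":0},{"gripper":50,"tx":-35,"ty":0,"tz":0,"ax":0,"ay":0,"az":0},{"gripper":50,"tx":0,"ty":0,"tz":0,"ax":0,"ay":0,"az":0}]}}

```text
clock: 7.75
tcp_pos: [0.5571, 0.2005, 0.2433]
orientation: [-1.572, 0.033, -0.031]
contact_force: [0.8, 1.2, 0.5]
grip_width: 0.05
```

```bash
python3 - <<'E'
from h import *
import cv2
plan([.559,.198,.2],Rdown(-.04))
f=vision.grab_frame("wrist");cv2.imwrite("pics/w6.png",f[:,:,::-1])
f=vision.grab_frame("scene");cv2.imwrite("pics/sc6.png",cv2.resize(f[120:260,180:360,::-1],None,fx=4,fy=4))
f=vision.grab_frame("side");cv2.imwrite("pics/s6.png",cv2.resize(f[130:270,140:320,::-1],None,fx=4,fy=4))
c=vision.get_calibration("wrist");np.savez("w6.npz",**c)
E
```

```text
clock 7.75 pos [0.5571 0.2005 0.2433] F [0.8051 1.2155 0.4656] w 0.050019206781701235 j7 -0.6875498829513308
[[ 0.9992 -0.0018  0.0407]
 [-0.0407 -0.0012  0.9992]
 [-0.0018 -1.     -0.0013]]
shift mm (tool now) [ 2.053  43.2499 -2.3634] turn [ 0.0013 -0.0007 -0.0018]
```

View pics/w6.png

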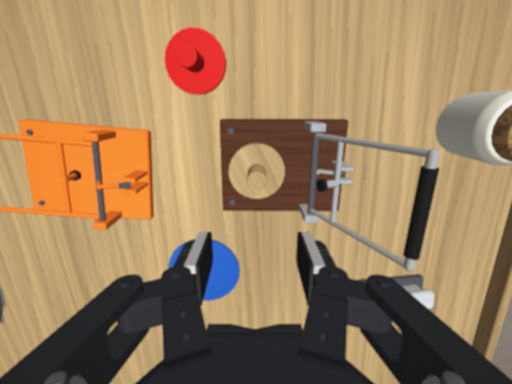

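View pics/sc6.png

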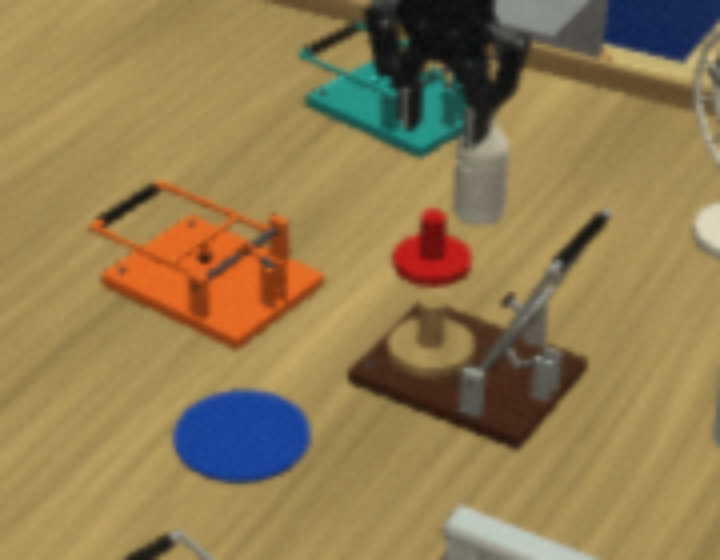

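View pics/s6.png

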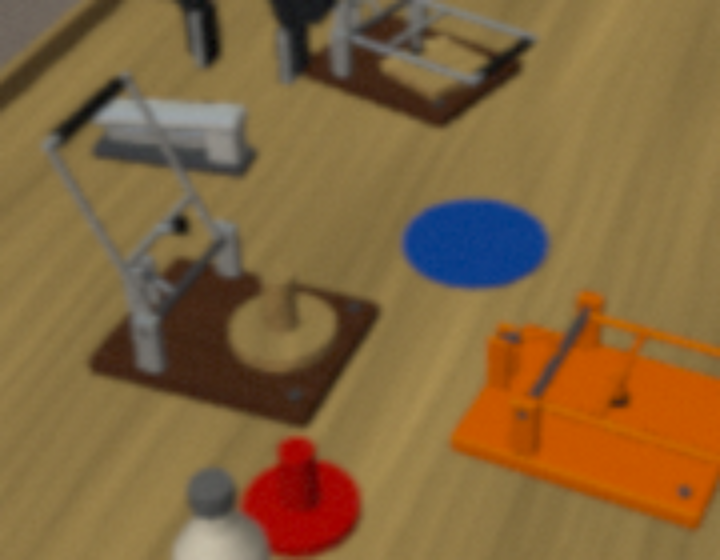

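```bash
python3 - <<'E'
from h import *
print(onz("wrist",259,180,.072),onz("wrist",257,171,.027))
s=lambda u,v:("scene",(u+.5)/4-.5+180,(v+.5)/4-.5+120)
t=lambda u,v:("side",(u+.5)/4-.5+140,(v+.5)/4-.5+130)
for a,b,z in[(s(432,311),t(281,284),.072),(s(432,344),t(283,330),.027),(s(242,436),t(476,242),.006)]:
    print(tri(a,b),onz(*a,z)[:2],onz(*b,z)[:2])
E
```

```text
[0.5688 0.1948 0.072 ] [0.567  0.1949 0.027 ]
[0.5595 0.1934 0.0615] [0.5681 0.1817] [0.5512 0.2045]
[0.5593 0.1969 0.023 ] [0.5636 0.1933] [0.5551 0.2003]
[0.4676 0.0289 0.0026] [0.472  0.0261] [0.4646 0.0319]
```

{"api": "jog_arm", "payload": {"motion": [{"gripper":50,"tx":4,"ty":20,"tz":-3,"ax":0,"ay":0,"az":0},{"gripper":50,"tx":0,"ty":35,"tz":0,"ax":0,"ay":0,"az":0},{"gripper":50,"tx":0,"ty":35,"tz":0,"ax":0,"ay":0,"az":0},{"gripper":50,"tx":0,"ty":25,"tz":0,"ax":0,"ay":0,"az":0},{"gripper":50,"tx":0,"ty":13,"tz":0,"ax":0,"ay":0,"az":0},{"gripper":50,"tx":0,"ty":0,"tz":0,"ax":0,"ay":0,"az":0},{"gripper":50,"tx":0,"ty":0,"tz":0,"ax":0,"ay":0,"az":0},{"gripper":50,"tx":0,"ty":0,"tz":0,"ax":0,"ay":0,"az":0}]}}

```text
clock: 8.7
tcp_pos: [0.567, 0.1966, 0.1155]
orientation: [-1.569, 0.034, -0.038]
contact_force: [0.7, 0.5, 1.3]
grip_width: 0.05
```

```bash
python3 - <<'E'
from h import *
import cv2
plan([.561,.197,.047],Rdown(-.04))
c=vision.get_calibration("wrist");np.savez("w7.npz",**c);print(c["world_from_camera"][:3,3])
f=vision.grab_frame("wrist");cv2.imwrite("pics/w7.png",f[:,:,::-1])
print(vision.get_calibration("wrist")["world_from_camera"][:3,3])
E
```

```text
clock 8.7 pos [0.567  0.1966 0.1155] F [0.7103 0.4661 1.3017] w 0.05003013656850945 j7 -0.7628805190364345
[[ 0.999   0.0026  0.0453]
 [-0.0453  0.001   0.999 ]
 [ 0.0025 -1.      0.0011]]
shift mm (tool now) [-6.137  68.5182  0.0093] turn [-0.0011 -0.0053  0.0025]
[0.5705 0.2752 0.2443]
[0.5704 0.2751 0.2442]
```

View pics/w7.png

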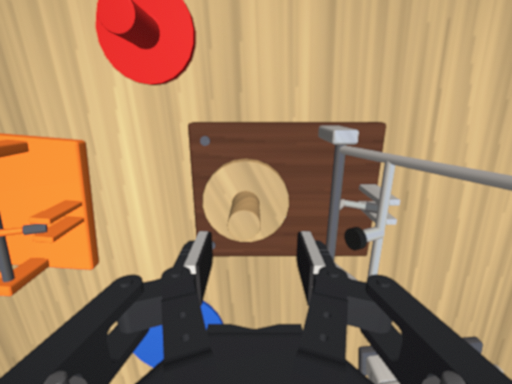

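```bash
python3 - <<'E'
from h import *
print(onz("wrist",245,220,.072),onz("wrist",246,200,.027))
E
```

```text
[0.561  0.1987 0.072 ] [0.5605 0.1976 0.027 ]
```

{"api": "jog_arm", "payload": {"motion": [{"gripper":50,"tx":-6,"ty":0,"tz":1.5,"ax":0,"ay":0,"az":0},{"gripper":50,"tx":0,"ty":15,"tz":0,"ax":0,"ay":0,"az":0},{"gripper":50,"tx":0,"ty":20,"tz":0,"ax":0,"ay":0,"az":0},{"gripper":50,"tx":0,"ty":18,"tz":0,"ax":0,"ay":0,"az":0},{"gripper":50,"tx":0,"ty":10,"tz":0,"ax":0,"ay":0,"az":0},{"gripper":50,"tx":0,"ty":4,"tz":0,"ax":0,"ay":0,"az":0},{"gripper":50,"tx":0,"ty":0,"tz":0,"ax":0,"ay":0,"az":0},{"gripper":50,"tx":0,"ty":0,"tz":0,"ax":0,"ay":0,"az":0}]}}

```text
clock: 9.55
tcp_pos: [0.5602, 0.1982, 0.0474]
orientation: [-1.57, 0.035, -0.036]
contact_force: [-0.9, 0.2, -0.2]
grip_width: 0.05
```

```bash
python3 - <<'E'
from h import *
import cv2
plan([.561,.198,.047],Rdown(-.04))
f=vision.grab_frame("wrist");cv2.imwrite("pics/w8.png",f[:,:,::-1])
E
```

```text
clock 9.55 pos [0.5602 0.1982 0.0474] F [-0.857   0.2492 -0.1649] w 0.04999259345771795 j7 -0.8221243691766351
[[ 0.999   0.0009  0.0449]
 [-0.0449  0.0004  0.999 ]
 [ 0.0009 -1.      0.0005]]
shift mm (tool now) [ 0.8224  0.4466 -0.1404] turn [-0.0005 -0.005   0.0009]
```

View pics/w8.png

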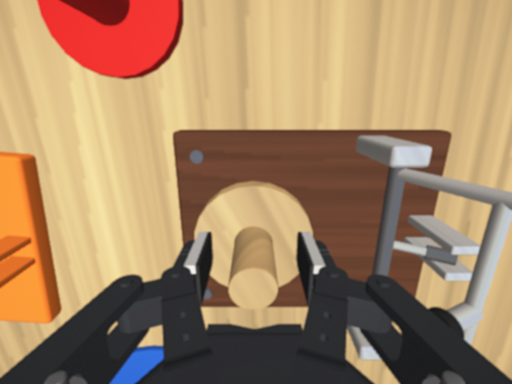

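Peg is centred between the pads (top at ~(254,290)). Closing.

{"api": "jog_arm", "payload": {"motion": [{"gripper":15,"tx":0,"ty":0,"tz":0,"ax":0,"ay":0,"az":0},{"gripper":15,"tx":0,"ty":0,"tz":0,"ax":0,"ay":0,"az":0},{"gripper":15,"tx":0,"ty":0,"tz":0,"ax":0,"ay":0,"az":0},{"gripper":15,"tx":0,"ty":0,"tz":0,"ax":0,"ay":0,"az":0},{"gripper":15,"tx":0,"ty":0,"tz":0,"ax":0,"ay":0,"az":0}], "newtons": 35}}

```text
clock: 10.1
tcp_pos: [0.5603, 0.198, 0.0476]
orientation: [-1.57, 0.034, -0.036]
contact_force: [-0.9, -0.5, 6.0]
grip_width: 0.023
```

```bash
python3 - <<'E'
from h import *
plan([.468,.033,.12],Rdown(-.04))
E
```

```text
clock 10.1 pos [0.5603 0.198  0.0476] F [-0.9012 -0.5384  5.9967] w 0.022978414062295362 j7 -0.8222116267427978
[[ 0.999   0.0012  0.0451]
 [-0.0451  0.0003  0.999 ]
 [ 0.0012 -1.      0.0003]]
shift mm (tool now) [ -84.6719  -72.5116 -169.0185] turn [-0.0003 -0.0051  0.0012]
```

{"api": "jog_arm", "payload": {"motion": [{"gripper":15,"tx":0,"ty":-8,"tz":0,"ax":0,"ay":0,"az":0},{"gripper":15,"tx":0,"ty":-15,"tz":0,"ax":0,"ay":0,"az":0},{"gripper":15,"tx":0,"ty":-22,"tz":0,"ax":0,"ay":0,"az":0},{"gripper":15,"tx":0,"ty":-20,"tz":0,"ax":0,"ay":0,"az":0},{"gripper":15,"tx":0,"ty":-10,"tz":0,"ax":0,"ay":0,"az":0},{"gripper":15,"tx":0,"ty":0,"tz":0,"ax":0,"ay":0,"az":0}]}}

```text
clock: 10.7
tcp_pos: [0.5607, 0.1983, 0.1239]
orientation: [-1.569, 0.033, -0.038]
contact_force: [0.3, 0.9, -1.4]
grip_width: 0.0231
```

{"api": "jog_arm", "payload": {"motion": [{"gripper":15,"tx":-5,"ty":0,"tz":-10,"ax":0,"ay":0,"az":0},{"gripper":15,"tx":-10,"ty":0,"tz":-20,"ax":0,"ay":0,"az":0},{"gripper":15,"tx":-15,"ty":0,"tz":-30,"ax":0,"ay":0,"az":0},{"gripper":15,"tx":-15,"ty":0,"tz":-30,"ax":0,"ay":0,"az":0},{"gripper":15,"tx":-15,"ty":0,"tz":-30,"ax":0,"ay":0,"az":0},{"gripper":15,"tx":-12,"ty":0,"tz":-24,"ax":0,"ay":0,"az":0},{"gripper":15,"tx":-8,"ty":0,"tz":-15,"ax":0,"ay":0,"az":0},{"gripper":15,"tx":-5,"ty":0,"tz":-10,"ax":0,"ay":0,"az":0},{"gripper":15,"tx":0,"ty":0,"tz":0,"ax":0,"ay":0,"az":0},{"gripper":15,"tx":0,"ty":0,"tz":0,"ax":0,"ay":0,"az":0}]}}

```text
clock: 11.7
tcp_pos: [0.4674, 0.0333, 0.1218]
orientation: [-1.57, 0.035, -0.035]
contact_force: [1.0, 0.5, -0.8]
grip_width: 0.0232
```

```bash
python3 - <<'E'
from h import *
import cv2
plan([.468,.033,.04],Rdown(-.04))
for n in("scene","side","wrist"):
  f=vision.grab_frame(n);cv2.imwrite(f"pics/{n}9.png",f[:,:,::-1])
a=cv2.imread("pics/scene9.png");b=cv2.imread("pics/side9.png")
cv2.imwrite("pics/cc9.png",np.vstack([cv2.resize(a[170:250,195:345],None,fx=4,fy=4),cv2.resize(b[140:210,185:335],None,fx=4,fy=4)]))
E
```

```text
clock 11.7 pos [0.4674 0.0333 0.1218] F [ 1.0442  0.5058 -0.8067] w 0.02322834854970745 j7 -0.49504681730901773
[[ 0.999   0.0001  0.0449]
 [-0.0449  0.0005  0.999 ]
 [ 0.     -1.      0.0005]]
shift mm (tool now) [ 0.6166 81.7579 -0.2923] turn [-0.0005 -0.0049  0.    ]
```

View pics/cc9.png

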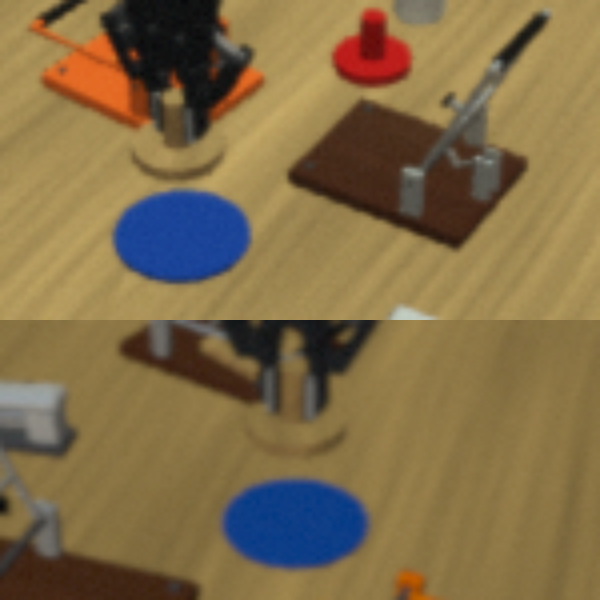

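View pics/wrist9.png

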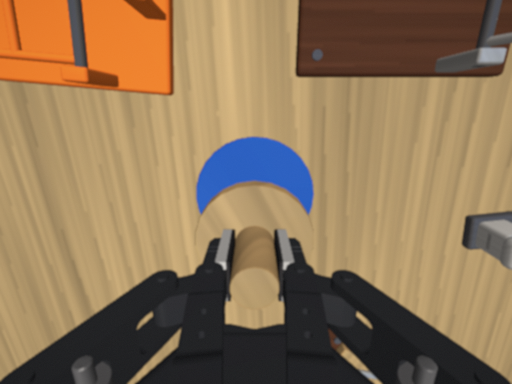

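{"api": "jog_arm", "payload": {"motion": [{"gripper":15,"tx":0,"ty":15,"tz":0,"ax":0,"ay":0,"az":0},{"gripper":15,"tx":0,"ty":22,"tz":0,"ax":0,"ay":0,"az":0},{"gripper":15,"tx":0,"ty":20,"tz":0,"ax":0,"ay":0,"az":0},{"gripper":15,"tx":0,"ty":12,"tz":0,"ax":0,"ay":0,"az":0},{"gripper":15,"tx":0,"ty":3,"tz":0,"ax":0,"ay":0,"az":0},{"gripper":15,"tx":0,"ty":0,"tz":0,"ax":0,"ay":0,"az":0},{"gripper":15,"tx":0,"ty":0,"tz":0,"ax":0,"ay":0,"az":0}]}}

```text
clock: 12.55
tcp_pos: [0.4679, 0.0332, 0.0505]
orientation: [-1.57, 0.034, -0.036]
contact_force: [-0.2, 0.2, -1.3]
grip_width: 0.0226
```

```bash
python3 - <<'E'
from h import *
import cv2
plan([.468,.033,.0385],Rdown(-.04))
for n in("scene","side","wrist"):
  f=vision.grab_frame(n);cv2.imwrite(f"pics/{n}10.png",f[:,:,::-1])
a=cv2.imread("pics/scene10.png");b=cv2.imread("pics/side10.png")
cv2.imwrite("pics/cc10.png",np.vstack([cv2.resize(a[190:250,195:305],None,fx=5,fy=5),cv2.resize(b[150:210,205:315],None,fx=5,fy=5)]))
E
```

```text
clock 12.55 pos [0.4679 0.0332 0.0505] F [-0.2258  0.1899 -1.291 ] w 0.02262156081020394 j7 -0.5960130642021217
[[ 0.999   0.0012  0.0448]
 [-0.0448  0.0002  0.999 ]
 [ 0.0012 -1.      0.0002]]
shift mm (tool now) [ 0.0932 12.0457 -0.1627] turn [-0.0002 -0.0048  0.0012]
```

View pics/cc10.png

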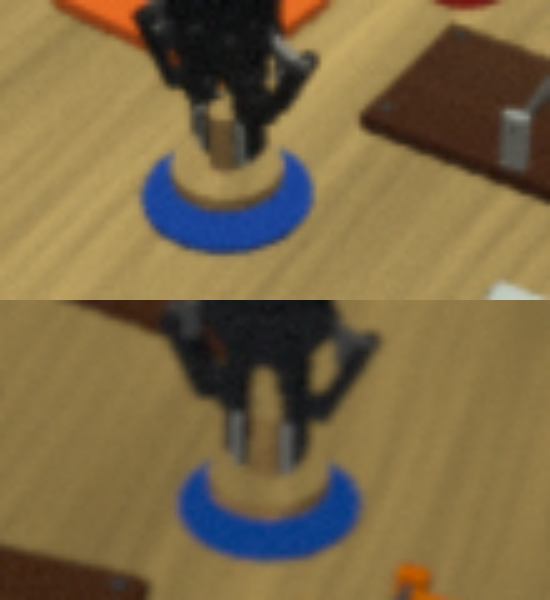

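View pics/wrist10.png

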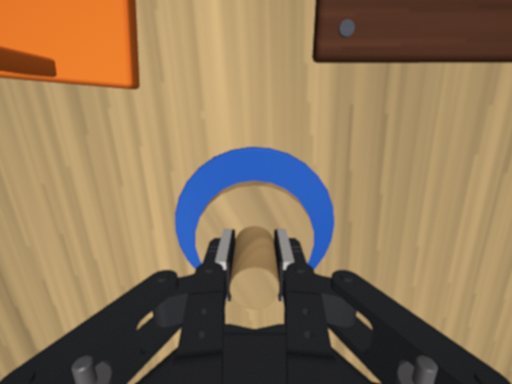

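{"api": "jog_arm", "payload": {"motion": [{"gripper":15,"tx":0,"ty":4,"tz":0,"ax":0,"ay":0,"az":0},{"gripper":15,"tx":0,"ty":3,"tz":0,"ax":0,"ay":0,"az":0},{"gripper":15,"tx":0,"ty":2,"tz":0,"ax":0,"ay":0,"az":0},{"gripper":15,"tx":0,"ty":1,"tz":0,"ax":0,"ay":0,"az":0},{"gripper":15,"tx":0,"ty":0.5,"tz":0,"ax":0,"ay":0,"az":0},{"gripper":15,"tx":0,"ty":0,"tz":0,"ax":0,"ay":0,"az":0},{"gripper":15,"tx":0,"ty":0,"tz":0,"ax":0,"ay":0,"az":0}]}}

```text
clock: 13.4
tcp_pos: [0.4673, 0.0329, 0.0394]
orientation: [-1.57, 0.035, -0.035]
contact_force: [-0.7, 0.8, -1.5]
grip_width: 0.0232
```

{"api": "jog_arm", "payload": {"motion": [{"gripper":15,"tx":0,"ty":0.5,"tz":0,"ax":0,"ay":0,"az":0},{"gripper":15,"tx":0,"ty":0.5,"tz":0,"ax":0,"ay":0,"az":0},{"gripper":15,"tx":0,"ty":0,"tz":0,"ax":0,"ay":0,"az":0},{"gripper":15,"tx":0,"ty":0,"tz":0,"ax":0,"ay":0,"az":0}]}}

```text
clock: 13.8
tcp_pos: [0.4673, 0.0329, 0.0386]
orientation: [-1.571, 0.035, -0.036]
contact_force: [-1.3, 0.5, 2.1]
grip_width: 0.023
```

{"api": "jog_arm", "payload": {"motion": [{"gripper":24,"tx":0,"ty":0.3,"tz":0,"ax":0,"ay":0,"az":0},{"gripper":28,"tx":0,"ty":0,"tz":0,"ax":0,"ay":0,"az":0},{"gripper":40,"tx":0,"ty":0,"tz":0,"ax":0,"ay":0,"az":0},{"gripper":45,"tx":0,"ty":0,"tz":0,"ax":0,"ay":0,"az":0},{"gripper":45,"tx":0,"ty":0,"tz":0,"ax":0,"ay":0,"az":0},{"gripper":45,"tx":0,"ty":-10,"tz":0,"ax":0,"ay":0,"az":0},{"gripper":45,"tx":0,"ty":-20,"tz":0,"ax":0,"ay":0,"az":0},{"gripper":45,"tx":0,"ty":-30,"tz":0,"ax":0,"ay":0,"az":0},{"gripper":45,"tx":0,"ty":-40,"tz":0,"ax":0,"ay":0,"az":0},{"gripper":45,"tx":0,"ty":-30,"tz":0,"ax":0,"ay":0,"az":0},{"gripper":45,"tx":0,"ty":-10,"tz":0,"ax":0,"ay":0,"az":0},{"gripper":45,"tx":0,"ty":0,"tz":0,"ax":0,"ay":0,"az":0}]}}

```text
clock: 15.0
tcp_pos: [0.4682, 0.0329, 0.1797]
orientation: [-1.571, 0.033, -0.038]
contact_force: [0.8, -0.2, 0.2]
grip_width: 0.0449
```

```bash
python3 - <<'E'
from h import *
import cv2
o=get_obs();print(o["clock"],o["tcp_pos"],o["contact_force"],o["qvel"])
for n in("scene","side","wrist"):
  f=vision.grab_frame(n);cv2.imwrite(f"pics/{n}11.png",f[:,:,::-1])
a=cv2.imread("pics/scene11.png");b=cv2.imread("pics/side11.png")
cv2.imwrite("pics/cc11.png",np.vstack([cv2.resize(a[160:250,195:345],None,fx=4,fy=4),cv2.resize(b[140:210,155:305],None,fx=4,fy=4)]))
E
```

```text
15.0 [0.4682 0.0329 0.1797] [ 0.822  -0.1636  0.1985] [-0.0116  0.0446  0.0167  0.0419  0.0166 -0.0257 -0.0164]
```

View pics/cc11.png

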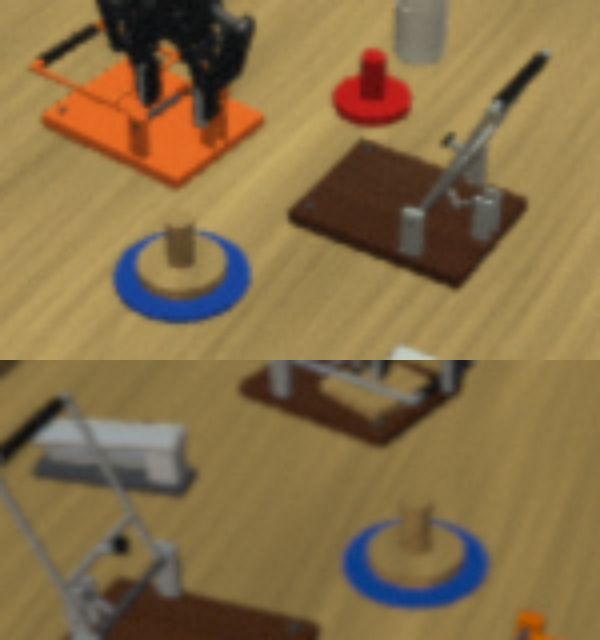

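View pics/wrist11.png

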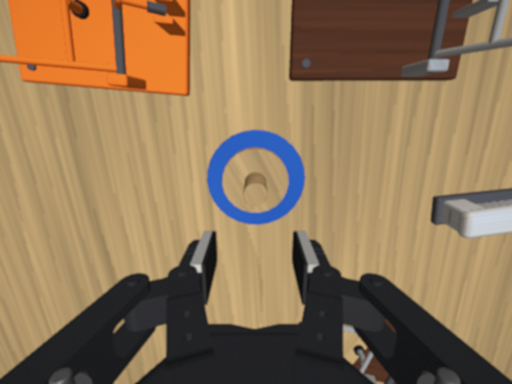

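The peg stands upright with a blue ring visible all round it in the wrist view, centre about (256,180). The clamp is open and the gripper is clear.

```bash
python3 - <<'E'
from bench import ticket,get_obs
print(ticket.hand_in());print(get_obs()["clock"])
E
```

```text
the job is handed in; nothing more can be done
None
the job is handed in; nothing more can be done
```

The clamp is standing open, and the peg is upright in the middle of the blue coaster. The job is handed in, at about 15 s of the 58 s allowed.

- **Clamp:** I gripped the bar and swung the arm over to about 1.8 rad. When I let go it went back to its stop and stayed there. The pictures taken during and after the lift showed the peg still in its place on the board.
- **Peg:** I lifted it off the board, set it on the coaster with about 2 N showing on the wrist, and backed the gripper off upward.
- **Last checks:** The last views from all three cameras showed the peg upright, with the coaster's rim visible all round it in the wrist view. The clamp was open, the gripper clear, and the look-alikes had not been moved.
- **Disagreements:** Positions from different cameras and moments differed by up to about 10 mm, so I checked the peg with the wrist camera just before gripping and placing it. While swinging the arm I followed slightly too tight an arc, and the wrist force read about 28 N at most before I corrected it.

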